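Tip the tall sleeve into its V-channel and push it home

TASK

Two grey metal sleeves stand upright on the lay-down rest, each at the near end of its own V-channel. With the fingertips, push the taller sleeve over so that it falls along its channel and lies in it, then push it along the channel until its far end is right up against the stop bar, and leave it there. Only push: do not pick up or carry anything; leave the shorter sleeve standing where it is and the jar, the display and the small weight undisturbed.

Things in the scene. Friction and masses are not known exactly. Their poses are not given: they have to be found in the camera images.
- rest: Fixed lay-down rest: grey base plate 212 x 170 x 10 mm with two lanes, at y = +55 and y = -55 mm. Origin on the worktop, midway between the two standing pads; +x runs along the channels from the pads to the stop bar, z up; yaw varies. Each lane: a flat aluminium pad (x -22 to +20 mm, 46 mm wide, top at z = 20 mm), then a V-channel (x 21 to 158 mm), no sill between them.
- channel_left (a point): Middle of the inner bottom of the left (+y) V-channel, axes as the rest's; the right channel is alike, 110 mm to -y. Slick white plastic angle (friction about 0.22), 90 degree V open to the top: inner bottom 14 mm above the worktop, upper edges 30 mm apart, 29 mm above the worktop.
- stop (a point): Midpoint of the stop bar's near face, on the rest at x = 158, y = 0, z = 26 mm. The bar is 166 mm wide, its top 42 mm above the worktop; it closes the far end of both channels.
- tall_mid (a point): Centre of the taller sleeve: loose grey metal cylinder 30 mm in diameter, 105 mm long, 0.37 to 0.74 kg; upright at first on either pad, up to 6 mm off its centre. z runs along it to the end on top at first. Pushed near the top towards +x it tips about its foot's front edge into the V, axis then 35 mm above the worktop, centre 30 to 50 mm short of home, which is x = 105.5 mm of the rest.
- short_mid (a point): Centre of the shorter sleeve: loose grey metal cylinder 34 mm in diameter, 72 mm long, upright on the other pad (top 92 mm above the worktop), z along it. It must stay standing there.
- jar: Bystander, to be left alone: brown jar with a white lid, 52 mm in diameter, 78 mm high, loose, standing left of the rest. Origin at the centre of its underside, z up.
- clock: Bystander, to be left alone: upright grey temperature and humidity display, 46 x 94 x 98 mm (its x, y, z), loose, standing right of the rest. Origin at the centre of its underside, z up.
- small_weight: Bystander, to be left alone: small metal knob weight, 24 mm in diameter, 40 mm high, loose, standing left of the rest near the pads. Origin at the centre of its underside, z up.
Mind the look-alikes: they are no part of the job. Leave any brown or orange look-alike of the part that bears tall_mid alone. Leave any green look-alike of the part that bears short_mid alone.

How it is judged (in metres and radians):
At the end, for the whole second after the job is handed in: The taller sleeve lies at rest in a V-channel (level and along it within 5 degrees, centred within 6 mm), its far end within 3 mm of the stop bar; the shorter sleeve stands within 12 mm of its start; jar, display and small weight stand within 20 mm of theirs (angle between tall_mid's own z axis and vertical between 1.48 and 1.66 rad and angle between the z axis of tall_mid and the x axis of rest, either way round below 0.08 rad and x of tall_mid in the frame of rest between 0.1025 and 0.1085 m and (y of tall_mid in the frame of rest between 0.049 and 0.061 m or y of tall_mid in the frame of rest between -0.061 and -0.049 m) and z of tall_mid in the frame of rest between 0.031 and 0.039 m and linear speed of tall below 0.01 m/s and angle between short_mid's own z axis and vertical below 0.08 rad and distance of short_mid from where it was at the start of the episode below 0.012 m and distance of each of jar, clock, small_weight from where it was at the start of the episode below 0.02 m and angle between each of jar, clock, small_weight's own z axis and vertical below 0.1 rad); the robot touches nothing.
It fails at once if the taller sleeve is picked up (its centre more than 12 mm above its starting height) (height (world z) of tall_mid above 0.0845 m).
It fails at once if the taller sleeve is lifted or carried after it was laid down (angle between tall_mid's own z axis and vertical between 1.45 and 1.69 rad and height (world z) of tall_mid above 0.052 m).
It fails at once if the shorter sleeve is tipped or lifted (angle between short_mid's own z axis and vertical above 0.3 rad or height (world z) of short_mid above 0.066 m).
It fails at once if a bystander is knocked over, pushed away or lifted (distance of any of jar, clock, small_weight from where it was at the start of the episode above 0.03 m or angle between any of jar, clock, small_weight's own z axis and vertical above 0.4 rad).
It also fails if it takes over 45 s, if anything falls off the work surface, if the arm or the gripper's body presses on something with over 40 N, if the wrist force passes 120 N, or if a joint passes its speed limit or range.

ROBOT

A 6-joint arm with a two-finger parallel gripper is mounted at the origin on a cart in front of the work surface, level with it; the furniture and walls round the work are solid. World frame = base frame: x ahead of the robot, y to its left, z up, the work surface at z = 0. Lengths are in mm, angles in rad, forces in N, time in s.
With the tool pointing down it reaches from about 250 to 775 mm from the base axis. Payload 4 kg.
Tool frame: the origin (TCP) lies between the finger pads; the fingertips stand 17 mm ahead of it and the grasp point (between the pads) lies 2 mm behind it (tip_extent is the distance from the TCP to the fingertips, in mm); z points along the fingers, y is the line along which they close (so a half turn about z gives the same grasp; the last joint's range is limited). The gripper opens to 85 mm and grips with 20 to 120 N. Pads are 22 mm wide; open, the fingers measure 114 mm over their backs; the gripper's body (76 mm by 85 mm) begins 54 mm behind the grasp point. The pads swing forward as they close: fully open they stand 13 mm farther back than shut.
Start: joints at [-1.24, 0.087, 1.371, -0, 1.684, -0.103], TCP at [231.176, -499.073, 248.341] pointing down, gripper open.
Joint ranges: [-3.1, 3.1], [-0.76, 2.03], [0.27, 2.55], [-1.08, 4.22], [0.17, 2.65], [-2.57, 2.57]. Speed limits (rad/s): [2.79, 2.79, 3.14, 3.14, 3.14, 3.14].

INTERFACE

Orientations are given as a rotation vector (axis times angle).
In Python, from rig import get_state, capture, camera_model, job_done, look_for, tip_extent gives the robot as it stands.
- The arm moves only by the tool jog_arm, never from a script. Its arguments are lists of equal length, an entry for each row: "delta_pos": the shift along the tool's x, y, z in mm, a list of three; "turn": the turn, a rotation vector about the tool's x, y, z in degrees, a list of three. In form: {"delta_pos": [[x, y, z], ...], "turn": [[ax, ay, az], ...]}. A call has 1 to 20 rows; each row shifts and turns the commanded pose from where the row before left it, along the tool's axes as they then stand; what a row does not reach is not made up. A row lasts 1/12 s, in which the tool goes at most 41.7 mm and 7.16 degrees, less where a joint would pass 70% of its speed; a pose out of reach is approached as far as the arm can. A call with a gripper value outside its range is refused whole. "gripper" is the opening, from 0 (shut) to 1 (fully open), set as the call begins (left out, the last holds). The fingers move at their own pace and stop on an object; "force" is the grip in N (left out, the last holds). Time passes only in rows, so rows that do not move let the fingers close. It gives the time, the measured TCP pose, the force, the opening and the grip force at its end, in the units of the state.
- get_state(): the state, without advancing time (a new reading comes with each control period).
- capture(name): name is "side" or "top"; returns the picture (480x640x3 uint8, red, green, blue); there is no depth.
- camera_model(name): a dict with "camera_matrix" (3x3 intrinsics, pixels), "world_from_camera" (4x4, takes a point from camera to world coordinates). Camera axes: x right, y down, z forward; pixel columns grow to the right and rows downward; lengths in mm; the calibration is good to about 2 mm. A picture is of the moment at which its call begins. camera_model takes no time and is no camera call.
- job_done(): hands the job in; it is judged then, once.
Trained networks look in the newest picture that a camera, given by its name, has taken for a name from the list of things; names that differ only in an ending like _2 or _b are one class to them, and where a whole thing is asked for, a point or a joint stands for the part that bears it (a point fixed in the world has none). Each returns a list of dicts, best first, with "confidence" (0 to 1); they miss things now and then, are a little off and sometimes report something else, mostly with a low value. They report only what shows in the picture. A call takes as long as a camera call. They do not tell look-alikes from the thing itself.
- look_for(camera, target): "point" ([row, column] in pixels, amid what is visible of it).
The state is a dict: "time_s": time; "joints": joint angles; "qvel": joint speeds; "tau": joint torques, N m; "ee_pos": TCP position; "ee_rot": TCP orientation; "wrist_force": force on the tool from outside, world axes, zero at the start; "wrist_torque": the same for the moment, N m; "finger_gap": finger opening in mm; "grasp_force": force on a finger pad.
Only numpy, scipy, OpenCV 4.12 (cv2) and the standard library are available. Lean on these libraries where they do the work, as an engineer would, in place of code of your own. Each camera call takes 0.05 s, during which the arm holds its last target. There are 200 camera calls.

## Working session

There is one attempt and no reset: what is moved stays moved. The work goes in short steps, Python scripts to look and compute and a tool call to move; the robot and the scene stay as the last step left them, time stands still between calls to the robot, and variables do not carry over. Pictures are saved under pics/ and viewed, at most 10 in all, crops included, and the job is handed in when it is done.

Besides the shell and the picture viewer there is one more tool, called after ">>>" by a JSON object that holds its "name" and its "arguments". jog_arm: Moves the arm, as the interface text tells. Its arguments: {"type":"object","properties":{"delta_pos":{"type":"array","items":{"type":"array","items":{"type":"number"}}},"turn":{"type":"array","items":{"type":"array","items":{"type":"number"}}},"gripper":{"type":"number"},"force":{"type":"number"}},"required":["delta_pos","turn"]}

```bash
mkdir -p pics
python3 - <<'E'
from rig import *
import cv2,numpy as np
for c in("top","side"):
    im=capture(c);cv2.imwrite(f"pics/{c}0.png",im[:,:,::-1])
    m=camera_model(c);print(c,np.round(m["camera_matrix"],1).tolist(),np.round(m["world_from_camera"],3).tolist())
    for t in("tall_mid","short_mid","rest","jar","clock","small_weight","stop","channel_left"):
        print(t,[(np.round(d["point"]).tolist(),round(d["confidence"],2)) for d in look_for(c,t)])
print(get_state())
E
```

```text
top [[580.7, 0.0, 316.9], [0.0, 580.7, 235.5], [0.0, 0.0, 1.0]] [[0.009, -0.993, 0.116, 431.314], [-1.0, -0.01, -0.003, 53.73], [0.004, -0.116, -0.993, 1221.017], [0.0, 0.0, 0.0, 1.0]]
tall_mid [([265.0, 376.0], 0.65), ([310.0, 397.0], 0.51), ([307.0, 342.0], 0.5)]
short_mid [([253.0, 326.0], 0.75), ([278.0, 282.0], 0.7)]
rest [([225.0, 358.0], 0.71)]
jar []
clock [([255.0, 455.0], 0.98)]
small_weight [([251.0, 288.0], 0.65)]
stop [([226.0, 359.0], 0.73), ([252.0, 288.0], 0.68)]
channel_left [([222.0, 361.0], 0.95)]
side [[526.7, 0.0, 318.7], [0.0, 526.7, 249.7], [0.0, 0.0, 1.0]] [[-0.824, -0.261, 0.504, 126.019], [-0.567, 0.369, -0.736, 691.733], [0.006, -0.892, -0.452, 474.298], [0.0, 0.0, 0.0, 1.0]]
tall_mid [([250.0, 437.0], 0.86), ([279.0, 406.0], 0.64), ([239.0, 383.0], 0.62)]
short_mid [([306.0, 341.0], 0.81), ([264.0, 335.0], 0.74)]
rest [([264.0, 320.0], 0.65)]
jar [([278.0, 255.0], 0.66)]
clock [([215.0, 409.0], 0.71)]
small_weight [([306.0, 311.0], 0.9)]
stop [([265.0, 321.0], 0.56)]
channel_left [([261.0, 318.0], 0.75)]
{'time_s': 0.9, 'joints': array([-1.24006919e+00,  8.71690664e-02,  1.37071075e+00, -2.04836501e-06,
        1.68361885e+00, -1.03062374e-01]), 'qvel': array([ 7.81848205e-04, -2.34488764e-04,  8.04641758e-05, -3.07424251e-04,
       -8.74373514e-04,  6.04488617e-04]), 'tau': array([ 1.09905861e-03, -3.51715958e+01, -3.13463652e+01, -1.60049440e-04,
        3.16679543e-04,  8.81494429e-06]), 'ee_pos': array([ 231.18644412, -499.05409692,  248.35233925]), 'ee_rot': array([3.06789505e+00, 6.76044516e-01, 1.35929430e-05]), 'wrist_force': array([-0.24541827, -0.2052306 ,  0.56145634]), 'wrist_torque': array([ 0.01305888, -0.01919777, -0.0016538 ]), 'grasp_force': 0.0, 'finger_gap': 85.51617137585372}
```

View pics/top0.png

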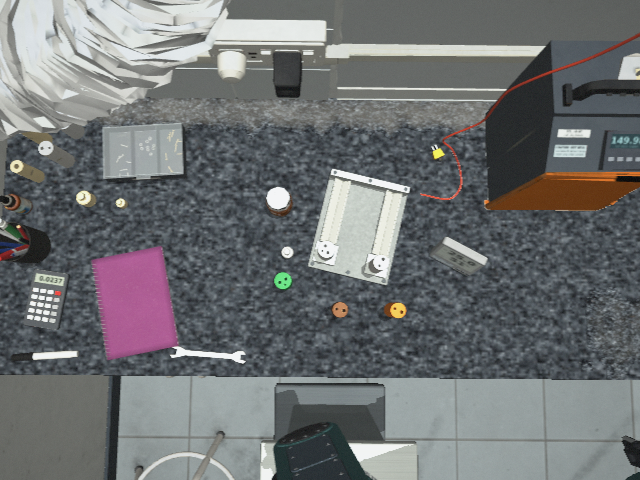

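View pics/side0.png

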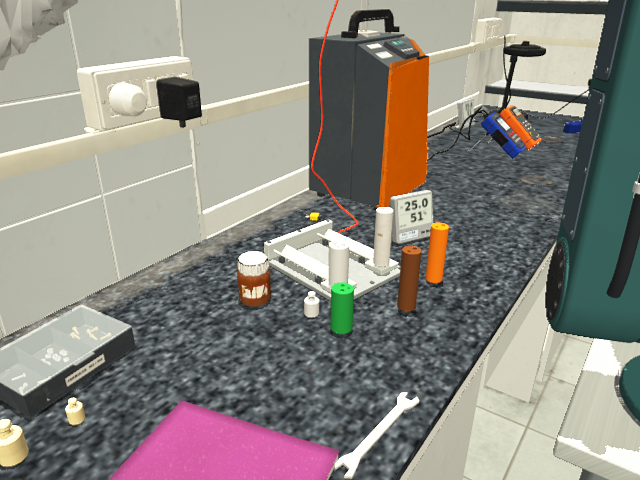

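Candidates for the taller sleeve are the grey one (side 239,383; top 265,376), the brown one (side 279,406; top 310,340) and the orange one (side 250,437; top 310,397). I choose the grey one on the right lane. The shorter grey sleeve is at top (250,326), and its green look-alike at (281,282). Next is a close crop to check this and measure the rest.

Run:
```python
import cv2
im=cv2.imread("pics/top0.png")[160:320,270:500]
cv2.imwrite("pics/crop0.png",cv2.resize(im,None,fx=3.4,fy=3.4,interpolation=cv2.INTER_CUBIC))
```

```text
(no output)
```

View pics/crop0.png

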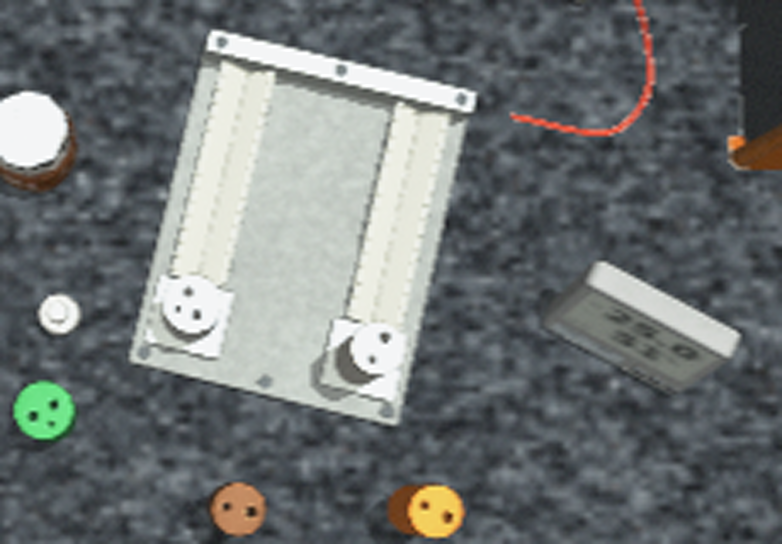

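The crop confirms two grey sleeves on the pads. The tall one is right, its top at crop (378,348), displaced by height. The short one is left at (190,305). The brown sleeve at (238,508) and the orange one at (435,510) stand off the rest, in front of it.

```bash
cat > h.py <<'E'
import numpy as np
from rig import *
def ray(c,u,v,z):
    m=camera_model(c);K=np.array(m["camera_matrix"]);T=np.array(m["world_from_camera"])
    d=T[:3,:3]@np.linalg.solve(K,[u,v,1]);o=T[:3,3];return o+d*(z-o[2])/d[2]
def proj(c,p):
    m=camera_model(c);K=np.array(m["camera_matrix"]);T=np.array(m["world_from_camera"])
    q=K@(T[:3,:3].T@(np.array(p)-T[:3,3]));return q[:2]/q[2]
E
python3 - <<'E'
from h import *
from scipy.optimize import least_squares
cr=lambda u,v:np.array([u/3.4+270,v/3.4+160])
obs=[(158,83,42,208,50),(158,-83,42,473,109)]
W={}
for n,u,v,z in [("barL",208,50,42),("barR",473,109,42),("plateL",132,361,10),("plateR",398,424,10),("tall",378,348,125),("short",190,305,92),("brown",238,508,105),("orange",435,510,105),("jar",32,130,78),("wt",59,313,40),("green",44,410,72),("clkA",603,263,98),("clkB",738,340,98),("padLn",160,275,20),("padLn2",234,290,20),("padLb",146,342,20),("padLb2",219,357,20),("padRn",333,320,20),("padRb2",395,395,20)]:
    W[n]=ray("top",*cr(u,v),z);print(n,W[n].round(1))
a=W["barL"]-W["barR"];yaw=np.arctan2(-a[0],a[1]);b=W["plateL"]-W["plateR"];y2=np.arctan2(-b[0],b[1])
print(yaw,y2,np.linalg.norm(a),np.linalg.norm(b))
yw=(yaw+y2)/2
R=np.array([[np.cos(yw),-np.sin(yw)],[np.sin(yw),np.cos(yw)]])
o=(W["barL"]+W["barR"])[:2]/2-R@[158,0];print("origin",o,"yaw",yw)
for n in W: print(n,(R.T@(W[n][:2]-o)).round(1))
E
```

```text
barL [696.   21.9  42. ]
barR [ 661.1 -139.1   42. ]
plateL [508.1  66.5  10. ]
plateR [471.1 -96.6  10. ]
tall [509.4 -71.4 125. ]
short [535.4  32.7  92. ]
brown [420.2   5.2 105. ]
orange [ 420.1 -105.4  105. ]
jar [639. 126.  78.]
wt [534.6 110.3  40. ]
green [475.3 116.6  72. ]
clkA [ 561.3 -203.7   98. ]
clkB [ 517.8 -280.    98. ]
padLn [560.3  49.8  20. ]
padLn2 [551.5   4.5  20. ]
padLb [519.2  58.   20. ]
padLb2 [510.4  13.4  20. ]
padRn [533.7 -56.   20. ]
padRb2 [488.3 -93.7  20. ]
-0.21321334679490536 -0.22317481877808978 164.80740725530606 167.28781071850403
origin [524.28062687 -24.38828458] yaw -0.21819408278649757
barL [157.6  82.4]
barR [158.4 -82.4]
plateL [-35.4  85.2]
plateR [-36.3 -82.1]
tall [ -4.4 -49.2]
short [-1.5 58.1]
brown [-108.     6.3]
orange [ -84.2 -101.6]
jar [ 79.4 171.6]
wt [-19.  133.7]
green [-78.4 127. ]
clkA [  74.9 -167. ]
clkB [  49. -251.]
padLn [19.1 80.3]
padLn2 [20.3 34.1]
padLb [-22.8  79.3]
padLb2 [-21.7  33.9]
padRn [ 16.  -28.8]
padRb2 [-20.1 -75.4]
```

>>> {"name": "jog_arm", "arguments": {"delta_pos": [[0,0,0],[0,0,0],[0,0,0],[0,0,0],[0,0,0],[0,0,0],[0,0,0],[0,0,0]], "turn": [[0,0,6.23],[0,0,6.23],[0,0,6.23],[0,0,6.23],[0,0,6.23],[0,0,6.23],[0,0,0],[0,0,0]], "gripper": 0, "force": 60}}

```text
time_s: 1.57
ee_pos: [231.2, -499.1, 248.4]
ee_rot: [3.123, -0.338, 0.0]
wrist_force: [-0.0, -0.4, -0.3]
finger_gap: -0.1
grasp_force: 0.0
```

```bash
cat >> h.py <<'E'
from scipy.spatial.transform import Rotation as Ro
o=np.array([524.3,-24.4]);yw=-.2182
R2=np.array([[np.cos(yw),-np.sin(yw)],[np.sin(yw),np.cos(yw)]])
def rest_now():
    s=get_state();M=Ro.from_rotvec(s["ee_rot"]).as_matrix()
    print("t",s["time_s"],"rest",(R2.T@(s["ee_pos"][:2]-o)).round(1),"z",s["ee_pos"][2].round(1),"gap",round(s["finger_gap"],1),"F",s["wrist_force"].round(1),"xdir-yaw deg",np.degrees(np.arctan2(M[1,0],M[0,0])-yw).round(2),"zax",M[:,2].round(3),"tip",tip_extent() if callable(tip_extent) else tip_extent,"j6",s["joints"][5].round(2))
def to(x,y,z):
    s=get_state();M=Ro.from_rotvec(s["ee_rot"]).as_matrix()
    w=np.r_[o+R2@[x,y],z];print("move tool",(M.T@(w-s["ee_pos"])).round(1))
E
python3 -c "
from h import *
rest_now();to(-45,-51,200);to(-45,-51,120)"
```

```text
t 1.5667 rest [-183.4 -526.9] z 248.4 gap -0.1 F [-0.  -0.4 -0.3] xdir-yaw deg 0.13 zax [ 0. -0. -1.] tip 17.0 j6 0.55
move tool [ 139.5 -475.6   48.3]
move tool [ 139.5 -475.6  128.3]
```

>>> {"name": "jog_arm", "arguments": {"delta_pos": [[8.7,-29.7,0],[8.7,-29.7,0],[8.7,-29.7,0],[8.7,-29.7,0],[8.7,-29.7,0],[8.7,-29.7,0],[8.7,-29.7,0],[8.7,-29.7,0],[8.7,-29.7,0],[8.7,-29.7,0],[8.7,-29.7,0],[8.7,-29.7,0],[8.7,-29.7,0],[8.7,-29.7,0],[8.7,-29.7,0],[8.7,-29.7,0],[0,0,0],[0,0,0]], "turn": [[0,0,0],[0,0,0],[0,0,0],[0,0,0],[0,0,0],[0,0,0],[0,0,0],[0,0,0],[0,0,0],[0,0,0],[0,0,0],[0,0,0],[0,0,0],[0,0,0],[0,0,0],[0,0,0],[0,0,0],[0,0,0]]}}

```text
time_s: 3.07
ee_pos: [470.4, -64.2, 248.2]
ee_rot: [3.123, -0.334, -0.001]
wrist_force: [-0.2, 0.0, 0.5]
finger_gap: -0.2
grasp_force: 0.0
```

```bash
python3 -c "
from h import *
rest_now();to(-45,-51,120)"
```

```text
t 3.0667 rest [-44.  -50.5] z 248.2 gap -0.2 F [-0.2  0.   0.5] xdir-yaw deg 0.28 zax [-0. -0. -1.] tip 17.0 j6 1.53
move tool [ -1.    0.4 128.2]
```

Down, then look.

>>> {"name": "jog_arm", "arguments": {"delta_pos": [[-1,0.5,20],[0,0,25],[0,0,25],[0,0,25],[0,0,20],[0,0,13],[0,0,0]], "turn": [[0,0,0],[0,0,0],[0,0,0],[0,0,0],[0,0,0],[0,0,0],[0,0,0]]}}

```text
time_s: 3.65
ee_pos: [466.2, -66.3, 116.7]
ee_rot: [-3.122, 0.343, 0.012]
wrist_force: [-0.0, 0.2, 0.9]
finger_gap: -0.2
grasp_force: 0.0
```

Run:
```python
from h import *
import cv2
rest_now()
im=capture("side")[170:340,280:500,::-1]
cv2.imwrite("pics/s1.png",cv2.resize(im,None,fx=3.4,fy=3.4,interpolation=cv2.INTER_CUBIC))
```

```text
t 3.65 rest [-47.7 -53.5] z 116.7 gap -0.2 F [-0.   0.2  0.9] xdir-yaw deg -0.05 zax [-0.007  0.001 -1.   ] tip 17.0 j6 1.53
```

View pics/s1.png

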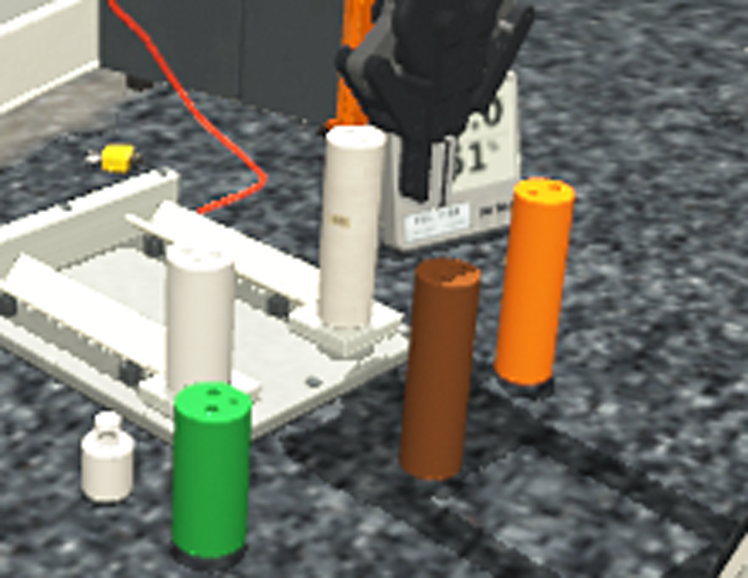

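Shut fingers are behind the tall grey sleeve (crop 420,180; sleeve at 350,220), and nothing has been disturbed.

>>> {"name": "jog_arm", "arguments": {"delta_pos": [[0,-2,0],[0,0,0],[5,0,0],[5,0,0],[5,0,0],[5,0,0],[5,0,0],[5,0,0],[5,0,0]], "turn": [[0,0,0],[0,0,0],[0,0,0],[0,0,0],[0,0,0],[0,0,0],[0,0,0],[0,0,0],[0,0,0]]}}

```text
time_s: 4.45
ee_pos: [504.3, -71.4, 120.3]
ee_rot: [3.123, -0.343, 0.0]
wrist_force: [-0.3, -0.4, -0.2]
finger_gap: 0.5
grasp_force: 0.1
```

Run:
```python
from h import *
rest_now()
```

```text
t 4.45 rest [ -9.3 -50.2] z 120.3 gap 0.5 F [-0.3 -0.4 -0.2] xdir-yaw deg -0.02 zax [ 0. -0. -1.] tip 17.0 j6 1.54
```

>>> {"name": "jog_arm", "arguments": {"delta_pos": [[0,0,0],[0,0,0],[0,0,0],[0,0,0]], "turn": [[0,0,0],[0,0,0],[0,0,0],[0,0,0]]}}

```text
time_s: 4.78
ee_pos: [503.5, -71.2, 120.2]
ee_rot: [3.123, -0.343, -0.0]
wrist_force: [-1.1, -0.2, 0.4]
finger_gap: 0.2
grasp_force: 0.0
```

Run:
```python
from h import *
import cv2
rest_now()
im=capture("side")[170:340,230:450,::-1]
cv2.imwrite("pics/s2.png",cv2.resize(im,None,fx=3.4,fy=3.4,interpolation=cv2.INTER_CUBIC))
```

```text
t 4.7833 rest [-10.2 -50.2] z 120.2 gap 0.2 F [-1.1 -0.2  0.4] xdir-yaw deg -0.02 zax [-0. -0. -1.] tip 17.0 j6 1.54
```

View pics/s2.png

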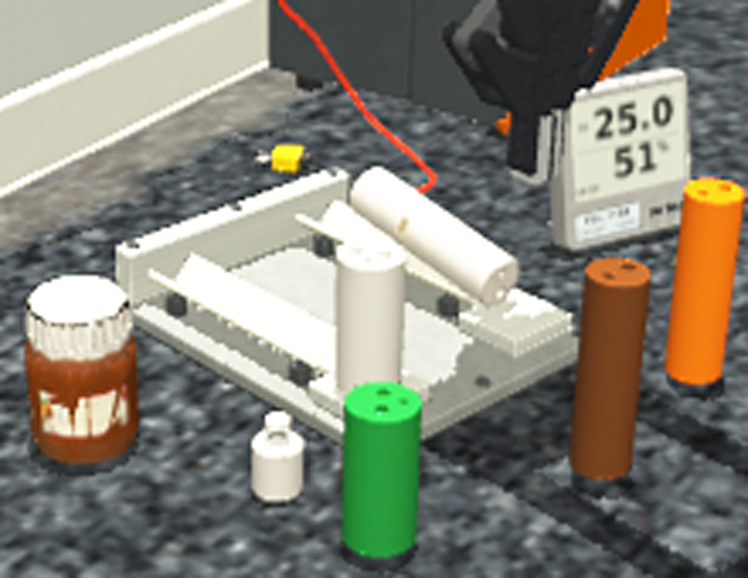

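The sleeve has tipped over into its channel. Its rear end is at about crop (500,278), i.e. side pixel (377,252). Everything else is unmoved. Next I find the rear end.

Run:
```python
from h import *
for uv in ((500,278),(518,262),(490,305)):
  for z in (20,35,50):
    p=ray("side",uv[0]/3.4+230,uv[1]/3.4+170,z);print(uv,z,(R2.T@(p[:2]-o)).round(1))
for x in (5,15,25):print(x,((proj("side",[*(o+R2@[x,-55]),35])-[230,170])*3.4).round(),((proj("side",[*(o+R2@[x,-55]),50])-[230,170])*3.4).round())
to(-28,-54,120)
```

```text
(500, 278) 20 [ 30.1 -76.8]
(500, 278) 35 [ 11.2 -54.1]
(500, 278) 50 [ -7.8 -31.3]
(518, 262) 20 [ 36.5 -99.5]
(518, 262) 35 [ 17.4 -76. ]
(518, 262) 50 [ -1.8 -52.4]
(490, 305) 20 [ 12.4 -48.5]
(490, 305) 35 [ -6.  -26.7]
(490, 305) 50 [-24.3  -4.9]
5 [510. 281.] [511. 256.]
15 [496. 275.] [497. 250.]
25 [482. 269.] [483. 244.]
move tool [-17.8   3.8   0.2]
```

>>> {"name": "jog_arm", "arguments": {"delta_pos": [[-12,4,0],[0,0,0],[0,0,0],[0,0,15],[0,0,15],[0,0,15],[0,0,14],[0,0,10],[0,0,0],[0,0,0],[0,0,0]], "turn": [[0,0,0],[0,0,0],[0,0,0],[0,0,0],[0,0,0],[0,0,0],[0,0,0],[0,0,0],[0,0,0],[0,0,0],[0,0,0]]}}

```text
time_s: 5.75
ee_pos: [491.8, -72.8, 52.2]
ee_rot: [3.123, -0.343, 0.003]
wrist_force: [-0.0, 0.6, 0.3]
finger_gap: -0.1
grasp_force: 0.0
```

Run:
```python
from h import *
import cv2
rest_now()
im=capture("side")[170:340,230:450,::-1]
cv2.imwrite("pics/s3.png",cv2.resize(im,None,fx=3.4,fy=3.4,interpolation=cv2.INTER_CUBIC))
```

```text
t 5.75 rest [-21.2 -54.3] z 52.2 gap -0.1 F [-0.   0.6  0.3] xdir-yaw deg -0.02 zax [ 0.002 -0.    -1.   ] tip 17.0 j6 1.53
```

View pics/s3.png

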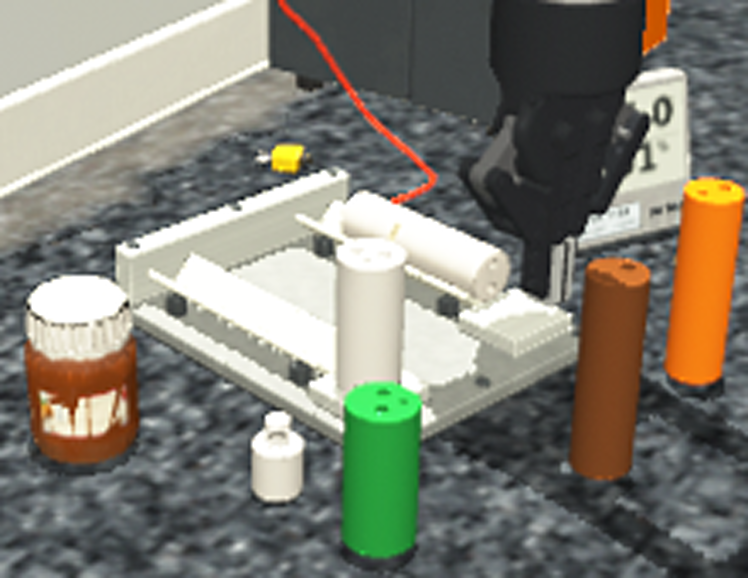

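The sleeve now lies flat in the V with its rear end at about crop (492,274), x about 18. The fingers are behind it at (545,280) and clear. Now I push.

>>> {"name": "jog_arm", "arguments": {"delta_pos": [[5,0,0],[5,0,0],[5,0,0],[4,0,0],[4,0,0],[4,0,0],[4,0,0],[4,0,0],[4,0,0],[4,0,0],[4,0,0],[4,0,0],[3,0,0],[2,0,0],[1,0,0],[1,0,0],[0,0,0],[0,0,0],[0,0,0]], "turn": [[0,0,0],[0,0,0],[0,0,0],[0,0,0],[0,0,0],[0,0,0],[0,0,0],[0,0,0],[0,0,0],[0,0,0],[0,0,0],[0,0,0],[0,0,0],[0,0,0],[0,0,0],[0,0,0],[0,0,0],[0,0,0],[0,0,0]]}}

```text
time_s: 7.38
ee_pos: [547.1, -85.4, 51.1]
ee_rot: [3.122, -0.343, -0.002]
wrist_force: [-5.1, -1.5, 2.7]
finger_gap: 0.1
grasp_force: 2.3
```

Run:
```python
from h import *
rest_now()
```

```text
t 7.3833 rest [ 35.5 -54.6] z 51.1 gap 0.1 F [-5.1 -1.5  2.7] xdir-yaw deg -0.03 zax [-0.001 -0.    -1.   ] tip 17.0 j6 1.53
```

>>> {"name": "jog_arm", "arguments": {"delta_pos": [[1,0,0],[1,0,0],[1,0,0],[0,0,0],[0,0,0]], "turn": [[0,0,0],[0,0,0],[0,0,0],[0,0,0],[0,0,0]]}}

```text
time_s: 7.8
ee_pos: [550.3, -86.1, 51.1]
ee_rot: [3.122, -0.343, -0.001]
wrist_force: [-4.5, -1.6, 2.6]
finger_gap: 0.1
grasp_force: 2.0
```

>>> {"name": "jog_arm", "arguments": {"delta_pos": [[1,0,0],[1,0,0],[1,0,0],[0,0,0],[0,0,0]], "turn": [[0,0,0],[0,0,0],[0,0,0],[0,0,0],[0,0,0]]}}

```text
time_s: 8.22
ee_pos: [552.1, -86.4, 51.1]
ee_rot: [3.123, -0.343, -0.005]
wrist_force: [-8.8, -1.0, 5.0]
finger_gap: -0.0
grasp_force: 3.7
```

Force is rising and the motion is falling short, so this is probably the stop. One more nudge to confirm.

>>> {"name": "jog_arm", "arguments": {"delta_pos": [[1,0,0],[1,0,0],[0,0,0],[0,0,0]], "turn": [[0,0,0],[0,0,0],[0,0,0],[0,0,0]]}}

```text
time_s: 8.55
ee_pos: [552.2, -86.4, 51.1]
ee_rot: [-3.123, 0.342, 0.013]
wrist_force: [-13.4, -0.6, 8.7]
finger_gap: 0.3
grasp_force: 6.5
```

The arm is blocked at rest x of about 41, where the stop is expected. Back off and rise.

>>> {"name": "jog_arm", "arguments": {"delta_pos": [[-3,0,0],[-6,0,0],[-10,0,0],[-10,0,0],[-8,0,0],[0,0,-20],[0,0,-30],[0,0,-35],[0,0,-35],[0,0,-35],[-15,0,-20],[-25,0,0],[-30,0,0],[-30,0,0],[-30,0,0],[-30,0,0],[0,0,0],[0,0,0]], "turn": [[0,0,0],[0,0,0],[0,0,0],[0,0,0],[0,0,0],[0,0,0],[0,0,0],[0,0,0],[0,0,0],[0,0,0],[0,0,0],[0,0,0],[0,0,0],[0,0,0],[0,0,0],[0,0,0],[0,0,0],[0,0,0]]}}

```text
time_s: 10.05
ee_pos: [362.2, -43.7, 226.6]
ee_rot: [3.123, -0.342, 0.005]
wrist_force: [0.5, -0.0, 0.3]
finger_gap: 0.2
grasp_force: 0.0
```

Run:
```python
from h import *
import cv2
rest_now()
a=capture("side")[170:340,230:450,::-1];b=capture("top")[150:320,270:490,::-1]
f=lambda i:cv2.resize(i,None,fx=1.8,fy=1.8,interpolation=cv2.INTER_CUBIC)
cv2.imwrite("pics/f.png",np.hstack([f(a),f(b)]))
for x in (53,158): print(x,((proj("top",[*(o+R2@[x,-54.5]),50])-[270,150])*1.8+[396,0]).round())
```

```text
t 10.05 rest [-154.1  -54. ] z 226.6 gap 0.2 F [ 0.5 -0.   0.3] xdir-yaw deg -0.01 zax [ 0.003 -0.001 -1.   ] tip 17.0 j6 1.51
53 [604. 158.]
158 [624.  69.]
```

View pics/f.png

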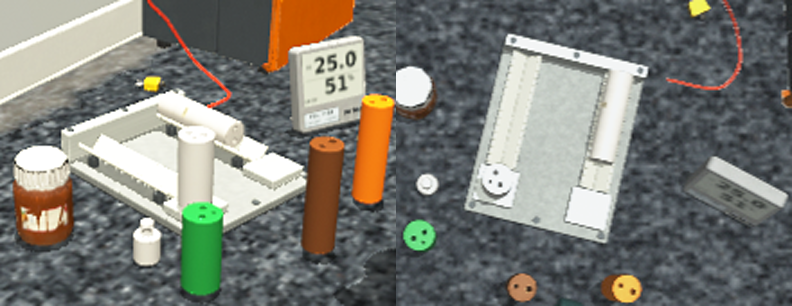

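The tall sleeve lies in the right channel from (603,160) up to the stop bar at (622,70), as predicted. The short sleeve is still standing at (493,178), and the bystanders are undisturbed.

```bash
python3 -c "
from rig import *
print(job_done())"
```

```text
the job is handed in; nothing more can be done
None
```

The job is handed in: the taller sleeve lies in the right channel up against the stop bar, and in the last pictures the shorter sleeve was still standing and the jar, display and small weight were undisturbed.

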